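# Jack up the hinged fixture plate and hold it

### The arm

A 6-joint arm with a two-finger parallel gripper is mounted at the origin on the work surface. World frame = base frame: x ahead of the robot, y to its left, z up, the work surface at z = 0. Lengths are in m, angles in rad, forces in N, time in s.
With the tool pointing down it reaches from about 0.35 to 0.975 m from the base axis. Payload 4.9 kg.
Tool frame: the origin (TCP) lies on the front face of the gripper's body, between the roots of the fingers; the fingertips stand 73 mm ahead of it and the grasp point (between the pads) lies 54 mm ahead of it; z points along the fingers, y is the line along which they close (so a half turn about z gives the same grasp; the last joint's range is limited). The gripper opens to 85 mm and grips with 20 to 120 N. Pads are 22 mm wide; open, the fingers measure 114 mm over their backs; the gripper's body (76 mm by 85 mm) begins 54 mm behind the grasp point. The pads swing forward as they close: fully open they stand 13 mm farther back than shut.
Start: joints at [-1.235, 0.053, 1.613, -0, 1.476, -0.119], TCP at [0.275, -0.561, 0.304] pointing down, gripper open.
Joint ranges: [-3.01, 3.01], [-1.01, 2.22], [0.06, 2.58], [-1.02, 4.17], [0.09, 2.62], [-3.14, 3.14]. Speed limits (rad/s): [2.57, 2.57, 3.14, 3.14, 3.14, 3.14].

### API

Orientations are given as a rotation vector (axis times angle).
In Python, from station import status, imaging, order gives the robot as it stands.
- The arm moves only by the tool arm_command, never from a script. Its argument "increments" is a list of rows, each an object with "slide": the shift along the tool's x, y, z in m, a list of three; "spin": the turn about the tool's z in degrees; "gripper": the opening, from -1 (shut) to 1 (fully open). In form: [{"slide": [x, y, z], "spin": spin, "gripper": gripper}, ...]. A call has 1 to 8 rows; each row is the pose to reach, as a shift and turn from the pose commanded when the call began, along the tool's axes at that moment; what a row does not reach only later rows make up. A row lasts 1/12 s, in which the tool goes at most 41.7 mm and 7.16 degrees, less where a joint would pass 70% of its speed; a pose out of reach is approached as far as the arm can. A call with a gripper value outside its range is refused whole. The fingers move at their own pace and stop on an object; "newtons" is the grip in N (left out, the last holds). Time passes only in rows, so rows that repeat a pose let the fingers close. It gives the time, the measured TCP pose, the force, the opening and the grip force at its end, in the units of the state.
- status.get_obs(): the state, without advancing time (a new reading comes with each control period).
- imaging.get_image(name): name is "scene" or "top"; returns a dict with "frame" (420x560x3 uint8, red, green, blue), "vfov" (degrees; the focal length in pixels is half the picture's height over the tangent of half this angle, whatever the lens; pixels are square), "cx", "cy" (the principal point, pixels), "view" (4x4, takes a point from world to camera coordinates). Camera axes: x right, y up, looking along -z (the intrinsics and any distortion apply to the point x, -y, -z); pixel columns grow to the right and rows downward; lengths in m; the calibration is good to about 2 mm. A picture is of the moment at which its call begins. There is no depth.
- order.finish_job(): hands the job in; it is judged then, once.
The state is a dict: "t": time; "q": joint angles; "dq": joint speeds; "effort": joint torques, N m; "tool_pos": TCP position; "tool_rot": TCP orientation; "contact_force": force on the tool from outside, world axes, zero at the start; "wrist_torque": the same for the moment, N m; "opening": finger opening in m; "grip_force": force on a finger pad.
Only numpy, scipy, OpenCV 4.12 (cv2) and the standard library are available. Lean on these libraries where they do the work, as an engineer would, in place of code of your own. Each camera call takes 0.05 s, during which the arm holds its last target. There are 200 camera calls.

### The job

Slip the taller spacer ring over the pin on top of the lever jack, let go of it, then stand the jack on the bench with that pin under the plate's marked lift point. Press the jack's handle fully down once to raise the plate and let it come all the way up again so the plate settles back, then press it fully down a second time and finish while still holding it down, the plate carried by the jack alone. Leave the thin spacer, bin, wooden box and hammer where they are.

Things in the scene. Friction and masses are not known exactly. Their poses are not given: they have to be found in the camera images.
- jack: Long low grey lever jack, loose, 0.94 kg. Origin on its underside, on the ram's axis; its +x is the nose. Dark base plate: x -220 to +35 mm, 70 mm wide, 10 mm thick. Round ram housing (radius 21, to 70 mm high) at the origin. Grey block to carry it by: centred at x = -80 mm, 55 long (x), 44 wide (y), top at 80 mm. The handle leaves the block's rear towards -x.
- jack_block (a point): Centre of the top face of the jack's grey block (jack frame x = -80 mm, 80 mm above the jack's underside). Grip the block across its 44 mm width (along the jack's y). Axes as the jack's.
- ram_pin (a point): Foot of the pin on the jack's ram: centre of the flat 30 mm shoulder on which the spacer rests, 85 mm above the jack's underside with the handle up. The pin above it is 13 mm in diameter, 16 mm tall, tapered over its last 4 mm. It rises with the ram, 60 mm per rad of handle, 30 mm in all.
- handle (a joint): Jack's pump handle, rad: 0 = up (a spring returns it), 0.5 = fully down on its stop. Pivot at x = -112, z = 55 mm in the jack frame; the pad's middle is 105 mm from it. It points back (-x), 0.38 rad above level at 0, 0.12 below level at 0.5. Pressing the pad takes about 5 N unloaded, 10 to 18 N under the plate; let go, it rises and the plate sinks.
- handle_pad (a point): Middle of the upper face of the black rubber pad (40 mm along the handle, 44 across, 10 thick) at the handle's end: about 99 mm above the bench when up, 47 mm when fully down. Press here from above with shut fingers. Its axes are the jack's when the joint is 0 (they do not follow the pad's slope).
- spacer: The tall spacer: plain steel ring standing flat on the bench, 40 mm outside diameter, 17 mm hole, 25 mm tall, 0.15 kg, loose. Origin at the centre of its underside.
- thin_spacer: The thin spacer, a bystander: same steel ring but only 12 mm tall (too thin for this job). Origin at the centre of its underside.
- stand: Fixed grey stand with a hinged steel plate. Origin on the bench below the lift point (plate at rest); +x points away from the lug to the hinge. Plate: x 65 to 265 mm, 240 mm wide, underside 137 mm up, 12 thick. One lug, 44 wide, its round end (radius 22) centred on the lift point. The stand's feet begin at x = 75 mm: the bench under the lug is free.
- lift_pad (a point): Marked lift point: lowest point of the round-bottomed pad (27 mm in diameter, 15 tall) under the end of the plate's lug, 122 mm above the bench at rest; a raised ring with a centre dot, 37 mm across, marks it on top. With the tall spacer on, the jack is 110 mm high and passes under with 12 mm to spare. Fully pumped it stands near 139 mm.
- parts_bin: Bystander: blue open steel bin 130 x 100 x 90 mm. Origin at the centre of its underside.
- wood_box: Bystander: open wooden box 160 x 100 x 60 mm. Origin at the centre of its underside.
- hammer: Bystander: hammer, 280 mm long, lying on the bench. Origin on its underside.
Things that resemble listed ones, but are neither listed nor needed, are in the scene too. What is shaped like the spacer but turquoise or yellow is not meant.

How it is judged:
By the outcome, as a careful person would: the job done as asked, in the order asked, and still so for the second after the job is handed in, while the arm keeps its last pose, push and grip.
It also fails if it takes over 59 s, if anything falls off the work surface, if the arm or the gripper's body presses on something with over 40 N, if the wrist force passes 120 N, or if a joint passes its speed limit or range.

## Working session

There is one attempt and no reset: what is moved stays moved. The work goes in short steps, Python scripts to look and compute and a tool call to move; the robot and the scene stay as the last step left them, time stands still between calls to the robot, and variables do not carry over. Pictures are saved under pics/ and viewed, at most 12 in all, crops included, and the job is handed in when it is done.

Besides the shell and the picture viewer there is one more tool, called after ">>>" by a JSON object that holds its "op" and its "data", one argument or row to a line. arm_command: Moves the arm, as the interface text tells. Its arguments: {"type":"object","properties":{"increments":{"type":"array","items":{"type":"object","properties":{"slide":{"type":"array","items":{"type":"number"}},"spin":{"type":"number"},"gripper":{"type":"number"}}}},"newtons":{"type":"number"}},"required":["increments"]}

```bash
ls; mkdir -p pics; cat > h.py <<'E'
import numpy as np, cv2
from station import status, imaging, order
def cap(name,fn):
    d=imaging.get_image(name); cv2.imwrite(fn+'.png',d['frame'][:,:,::-1]); 
    np.savez(fn,**{k:v for k,v in d.items()}); return d
E
python3 - <<'E'
from h import *
for n in('scene','top'):
    d=cap(n,'pics/a_'+n); print({k:v for k,v in d.items() if k!='frame'})
print(status.get_obs())
E
```

```text
pics
{'vfov': 45.627547672367406, 'cx': 269.5290260267561, 'cy': 197.77697614728598, 'view': array([[-0.80162254,  0.59744759,  0.02139367,  0.38208281],
       [-0.34215475, -0.48784167,  0.80308196,  0.10713399],
       [ 0.4902361 ,  0.63644865,  0.59548441, -1.68458179],
       [ 0.        ,  0.        ,  0.        ,  1.        ]])}
{'vfov': 52.84197669325878, 'cx': 279.7787509191212, 'cy': 208.86857516343352, 'view': array([[-0.01388133, -0.99974009, -0.0180848 ,  0.04663925],
       [ 0.99814757, -0.01492614,  0.05898004, -0.52121235],
       [-0.05923464, -0.01723258,  0.99809533, -1.21465752],
       [ 0.        ,  0.        ,  0.        ,  1.        ]])}
{'t': 0.1, 'q': array([-1.23501302e+00,  5.33270256e-02,  1.61414963e+00, -3.34329121e-05,
        1.47601205e+00, -1.19003646e-01]), 'dq': array([ 4.81174410e-05, -2.01672475e-03, -3.49232517e-03,  1.13560641e-04,
        7.70891676e-04,  1.87270987e-04]), 'effort': array([-2.69697175e-04, -3.94908035e+01, -3.71361887e+01, -2.25852345e-04,
        3.90049769e-03, -8.69150767e-06]), 'tool_pos': array([ 0.27439435, -0.56106841,  0.30276761]), 'tool_rot': array([-3.05888557e+00, -7.07817840e-01,  3.73933278e-04]), 'contact_force': array([-0.1227929 , -0.26179028,  0.14388968]), 'wrist_torque': array([-0.00521171,  0.02078232, -0.02230786]), 'grip_force': 0.0, 'opening': 0.08510429376943415}
```

View pics/a_scene.png

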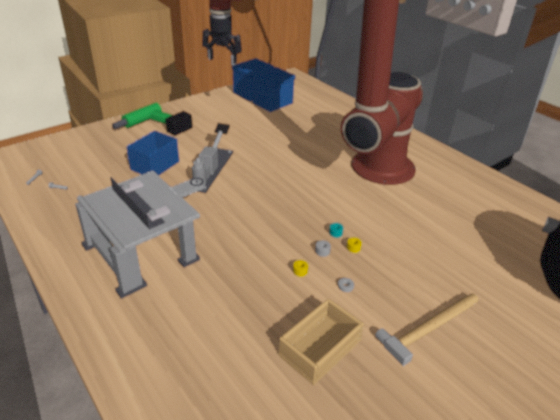

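View pics/a_top.png

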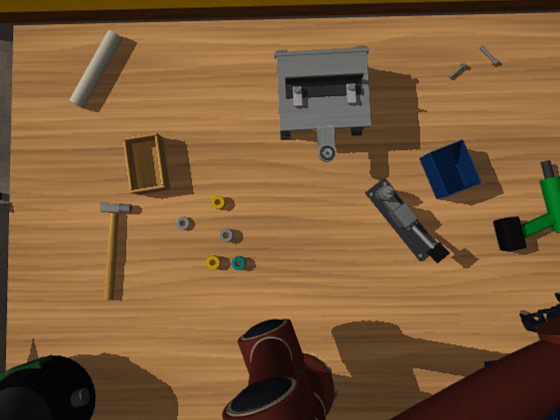

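The tall grey ring is at scene (323,248) / top (227,236) and the thin one at scene (346,285) / top (183,224). The jack's nose is at top (380,187) and its pad at (437,252). The lift mark is at top (327,152).

```bash
cat >> h.py <<'E'
def ld(fn): return dict(np.load(fn+'.npz'))
def K(d):
    f=210/np.tan(np.radians(float(d['vfov']))/2); return np.array([[f,0,d['cx']],[0,f,d['cy']],[0,0,1.]])
def ray(d,u,v):
    V=d['view']; k=np.linalg.inv(K(d))@[u,v,1]; c=np.array([k[0],-k[1],-k[2]])
    R=V[:3,:3]; return -R.T@V[:3,3], R.T@c
def plane(d,u,v,z):
    o,r=ray(d,u,v); return o+r*(z-o[2])/r[2]
def proj(d,p):
    c=d['view'][:3,:3]@np.asarray(p)+d['view'][:3,3]; k=K(d)@[c[0],-c[1],-c[2]]; return k[:2]/k[2]
def tri(d1,p1,d2,p2):
    A=[];b=[]
    for d,p in((d1,p1),(d2,p2)):
        o,r=ray(d,*p); r=r/np.linalg.norm(r); P=np.eye(3)-np.outer(r,r); A.append(P); b.append(P@o)
    A=np.vstack(A);b=np.hstack(b); x=np.linalg.lstsq(A,b,rcond=None)[0]; return x,np.linalg.norm(A@x-b)
E
python3 - <<'E'
from h import *
s=ld('pics/a_scene');t=ld('pics/a_top')
def crop(d,u,v,w,h,k): return cv2.resize(d['frame'][v:v+h,u:u+w,::-1],None,fx=k,fy=k,interpolation=cv2.INTER_CUBIC)
a=crop(t,310,135,160,140,2.5) ; a=crop(t,310,135,133,133,3)
b=crop(s,150,115,133,100,3); c=crop(t,170,190,133,100,3)
e=crop(s,290,215,133,100,3); 
im=np.zeros((600,800,3),np.uint8); im[:300,:399]=a[:300] if 0 else crop(t,310,140,133,100,3); im[:300,400:799]=b; im[300:,:399]=c; im[300:,400:799]=e
cv2.imwrite('pics/b.png',im)
E
```

```text
(no output)
```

View pics/b.png

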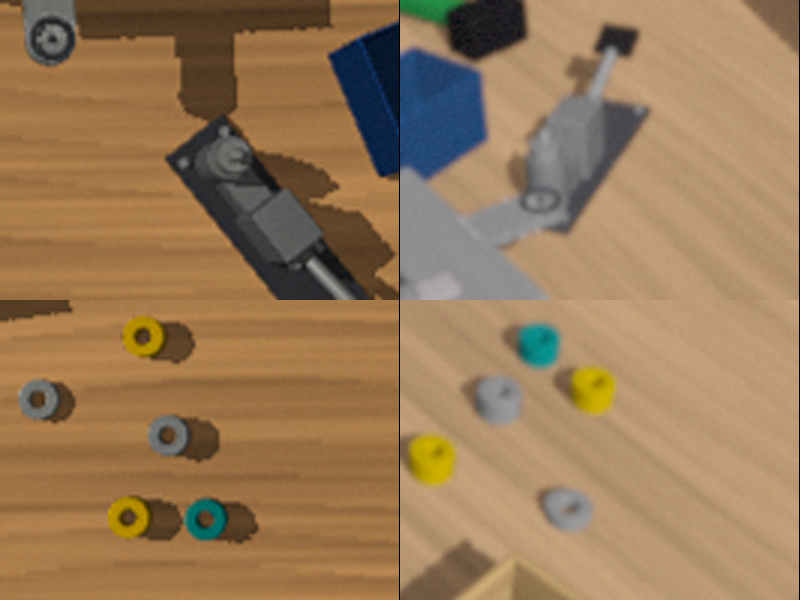

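The crops show the tall ring's hole at top (226,235), the jack's nose corners at about (365,193) and (386,178), the pin tip near (390,190), and the lift mark at about (327,153). Next step is sub-pixel measurement.

```bash
python3 - <<'E'
from h import *
s=ld('pics/a_scene');t=ld('pics/a_top')
def up(d,u,v,w,h,k=8):
    return cv2.resize(d['frame'][v:v+h,u:u+w],None,fx=k,fy=k,interpolation=cv2.INTER_CUBIC)
def uv(c,u,v,k=8): return (np.asarray(c)+.5)/k-.5+[u,v]
def blobs(d,u,v,w,h,thr,amin,name):
    hsv=cv2.cvtColor(up(d,u,v,w,h),cv2.COLOR_RGB2HSV); m=(hsv[...,1]<thr).astype(np.uint8)*255
    cs,hi=cv2.findContours(m,cv2.RETR_CCOMP,cv2.CHAIN_APPROX_NONE)
    for c,x in zip(cs,hi[0]):
        A=cv2.contourArea(c)
        if A<amin: continue
        M=cv2.moments(c); cen=uv([M['m10']/M['m00'],M['m01']/M['m00']],u,v)
        (ex,ey),ax,an=cv2.fitEllipse(c)
        print(name,'hole' if x[3]>=0 else 'outer',A/64,cen.round(2),'ell',uv([ex,ey],u,v).round(2),(np.array(ax)/8).round(1),round(an))
    return cs,m
blobs(t,215,224,26,26,90,300,'tall top'); blobs(t,173,213,22,22,90,300,'thin top')
blobs(s,312,236,22,24,70,300,'tall scene'); blobs(s,336,276,22,20,70,300,'thin sc')
cs,m=blobs(t,355,165,100,105,90,5000,'jack')
c=max(cs,key=cv2.contourArea); print(uv(cv2.approxPolyDP(c,20,True)[:,0],355,165).round(1).tolist())
for n in((t,'top',plane(t,226,235.3,.025)),(t,'thin',plane(t,183,223.5,.012))): print(n[1:],proj(s,n[2]))
L=plane(t,327,152.5,.152);print('lift',L,proj(s,L))
P=plane(t,390,190,.101);print('pin',P,proj(s,P))
E
```

```text
tall top outer 153.96875 [225.84 234.76] ell [225.85 234.76] [13.6 14.4] 94
tall top hole 19.6640625 [225.79 234.72] ell [225.79 234.72] [4.8 5.2] 11
thin top outer 146.859375 [182.58 222.75] ell [182.59 222.75] [13.3 14.1] 96
thin top hole 19.65625 [182.41 222.68] ell [182.41 222.68] [4.6 5.4] 6
tall scene outer 226.0234375 [322.63 247.9 ] ell [322.64 247.89] [16.3 17.7] 166
thin sc outer 202.640625 [345.71 284.45] ell [345.72 284.46] [14.8 17.5] 115
jack outer 2307.28125 [404.78 221.88] ell [404.68 221.76] [ 27.9 121.1] 139
[[365.3, 191.8], [419.3, 260.2], [428.7, 254.4], [436.9, 262.1], [448.3, 252.9], [439.4, 242.7], [436.1, 243.3], [383.9, 178.2]]
('top', array([0.44721253, 0.19520766, 0.025     ])) [322.51167305 243.33893115]
('thin', array([0.48340307, 0.32301564, 0.012     ])) [345.46001185 281.14288852]
lift [ 0.65891721 -0.08822859  0.152     ] [195.9601428  180.17569102]
pin [ 0.56341694 -0.26108043  0.101     ] [195.88775487 157.2831504 ]
```

```bash
python3 - <<'E'
from h import *
s=ld('pics/a_scene');t=ld('pics/a_top')
for n,d in(('s',s),('t',t)): print(n,ray(d,0,0)[0].round(3))
k=8;u,v,w,h=355,165,100,105
hsv=cv2.cvtColor(cv2.resize(t['frame'][v:v+h,u:u+w],None,fx=k,fy=k,interpolation=cv2.INTER_CUBIC),cv2.COLOR_RGB2HSV)
m=(hsv[...,1]<90).astype(np.uint8)*255
c=max(cv2.findContours(m,0,cv2.CHAIN_APPROX_NONE)[0],key=cv2.contourArea)[:,0]
px=(c+.5)/k-.5+[u,v]
def near(a,b,lo=.1,hi=.9,tol=2):
    a,b=np.array(a),np.array(b);d=b-a;L=np.linalg.norm(d);d/=L;r=px-a;sx=r@d;n=r@[-d[1],d[0]]
    return px[(abs(n)<tol)&(sx>lo*L)&(sx<hi*L)]
def line(p,z):
    P=np.array([plane(t,*q,z)[:2] for q in p]); x=cv2.fitLine(P.astype(np.float32),cv2.DIST_HUBER,0,1e-4,1e-6).ravel(); return x
z=.01
A=line(near((365.3,191.8),(419.3,260.2),.08,.92),z);B=line(near((365.3,191.8),(383.9,178.2),.2,.8),z)
print(A,B)
d=A[:2]*np.sign(A[0]); y=np.array([-d[1],d[0]]) 
print('yaw',np.degrees(np.arctan2(d[1],d[0])), 'nose ang',np.degrees(np.arctan2(B[1],B[0])))
left=A[2:]@y; nose=B[2:]@d
o=d*(nose-.035)+y*(left-.035); print('jack origin',o, 'pin pix top',proj(t,[*o,.101]),proj(s,[*o,.101]),'shoulder',proj(t,[*o,.085]))
print('block',o-.08*d, proj(t,[*(o-.08*d),.08]),'pad',proj(t,[*(o-.112*d-.105*np.cos(.38)*d),.099]))
print('tall',plane(t,225.8,234.74,.02),'thin',plane(t,182.5,222.7,.01))
a=cv2.resize(t['frame'][172:232,365:445,::-1],None,fx=5,fy=5,interpolation=cv2.INTER_CUBIC)
b=cv2.resize(s['frame'][130:190,170:250,::-1],None,fx=5,fy=5,interpolation=cv2.INTER_CUBIC)
for im,dd,U,V in((a,t,365,172),(b,s,170,130)):
    for z in(.085,.101):
        q=(proj(dd,[*o,z])-[U,V]+.5)*5-.5; cv2.circle(im,tuple(int(i) for i in q),2,(0,0,255) if z>.1 else (0,255,0),-1)
    for X,Y in((-.0525,.022),(-.0525,-.022),(-.1075,.022),(-.1075,-.022)):
        q=(proj(dd,[*(o+X*d+Y*y),.08])-[U,V]+.5)*5-.5; cv2.circle(im,tuple(int(i) for i in q),2,(255,0,255),-1)
cv2.imwrite('pics/c.png',np.hstack([a,b]))
E
```

```text
s [1.169 0.896 0.909]
t [0.449 0.018 1.244]
[ 0.7962124   0.6050172   0.46542257 -0.2870396 ] [ 0.61478543 -0.7886944   0.58900803 -0.23935215]
yaw 37.23008 nose ang -52.063663
jack origin [ 0.56005037 -0.259093  ] pin pix top [389.29821953 191.25129602] [197.18726493 157.2333644 ] shoulder [387.89413183 191.83841076]
block [ 0.4963534  -0.30749437] [405.86113369 214.87527197] pad [438.44402952 252.57353877]
tall [0.44883296 0.19650549 0.02      ] thin [0.48582491 0.3249822  0.01      ]
```

View pics/c.png

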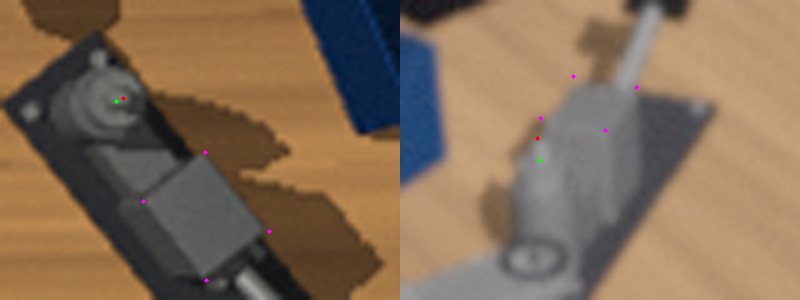

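The overlay puts the predicted pin tip at c.png (123,98), which agrees with the top view. The scene view is about 1.5 px off. That's good enough to start; I'll fine-align by comparing from close by.

```bash
cat >> h.py <<'E'
from scipy.spatial.transform import Rotation as Rn
def go(x,y,zg,yaw,tipoff=.054):
    """slide/spin from present pose to grasp point (x,y,zg), tool x at yaw deg"""
    o=status.get_obs(); R=Rn.from_rotvec(o['tool_rot']).as_matrix(); p=o['tool_pos']
    d=R.T@(np.array([x,y,zg+tipoff])-p); cur=np.degrees(np.arctan2(R[1,0],R[0,0]))
    print('slide',d.round(4).tolist(),'spin',round(-(yaw-cur),2),'cur',p.round(4),'yaw',cur.round(2),'t',o['t'])
E
python3 -c "
from h import *
go(.449,.1965,.25,37.2);go(.449,.1965,.10,37.2);go(.449,.1965,.0225,37.2)"
```

```text
slide [0.4896, -0.6039, 0.0] spin -11.14 cur [ 0.2744 -0.5611  0.3028] yaw 26.06 t 0.1
slide [0.4896, -0.6036, 0.15] spin -11.14 cur [ 0.2744 -0.5611  0.3028] yaw 26.06 t 0.1
slide [0.4896, -0.6034, 0.2275] spin -11.14 cur [ 0.2744 -0.5611  0.3028] yaw 26.06 t 0.1
```

>>> {"op": "arm_command", "data": {
  "increments": [
    {"slide": [0.49,-0.604,0],"spin": -11.14,"gripper": 1},
    {"slide": [0.49,-0.604,0],"spin": -11.14,"gripper": 1},
    {"slide": [0.49,-0.604,0],"spin": -11.14,"gripper": 1},
    {"slide": [0.49,-0.604,0],"spin": -11.14,"gripper": 1},
    {"slide": [0.49,-0.604,0],"spin": -11.14,"gripper": 1},
    {"slide": [0.49,-0.604,0],"spin": -11.14,"gripper": 1},
    {"slide": [0.49,-0.604,0],"spin": -11.14,"gripper": 1},
    {"slide": [0.49,-0.604,0],"spin": -11.14,"gripper": 1}
  ]
}}

```text
t: 0.77
tool_pos: [0.3492, -0.2346, 0.3034]
tool_rot: [-2.978, -1.001, -0.0]
contact_force: [0.8, 0.1, 1.0]
opening: 0.0854
grip_force: 0.0
```

```bash
python3 -c "
from h import *
go(.449,.1965,.25,37.2);go(.449,.1965,.10,37.2)"
```

```text
slide [0.3399, -0.2834, -0.0005] spin -0.05 cur [ 0.3492 -0.2346  0.3034] yaw 37.15 t 0.7667
slide [0.3399, -0.2833, 0.1495] spin -0.05 cur [ 0.3492 -0.2346  0.3034] yaw 37.15 t 0.7667
```

>>> {"op": "arm_command", "data": {
  "increments": [
    {"slide": [0.34,-0.283,0],"spin": 0,"gripper": 1},
    {"slide": [0.34,-0.283,0],"spin": 0,"gripper": 1},
    {"slide": [0.34,-0.283,0],"spin": 0,"gripper": 1},
    {"slide": [0.34,-0.283,0],"spin": 0,"gripper": 1},
    {"slide": [0.34,-0.283,0],"spin": 0,"gripper": 1},
    {"slide": [0.34,-0.283,0],"spin": 0,"gripper": 1},
    {"slide": [0.34,-0.283,0],"spin": 0,"gripper": 1},
    {"slide": [0.34,-0.283,0.05],"spin": 0,"gripper": 1}
  ]
}}

```text
t: 1.43
tool_pos: [0.425, 0.0885, 0.2933]
tool_rot: [2.976, 1.003, 0.009]
contact_force: [1.7, -0.1, 0.8]
opening: 0.0853
grip_force: 0.0
```

```bash
python3 -c "
from h import *
go(.449,.1965,.10,37.2)"
```

```text
slide [0.0838, -0.072, 0.1394] spin 0.04 cur [0.425  0.0885 0.2933] yaw 37.24 t 1.4333
```

>>> {"op": "arm_command", "data": {
  "increments": [
    {"slide": [0.083,-0.071,0.13],"spin": 0,"gripper": 1},
    {"slide": [0.083,-0.071,0.13],"spin": 0,"gripper": 1},
    {"slide": [0.083,-0.071,0.13],"spin": 0,"gripper": 1},
    {"slide": [0.083,-0.071,0.13],"spin": 0,"gripper": 1},
    {"slide": [0.083,-0.071,0.13],"spin": 0,"gripper": 1},
    {"slide": [0.083,-0.071,0.13],"spin": 0,"gripper": 1},
    {"slide": [0.083,-0.071,0.13],"spin": 0,"gripper": 1}
  ]
}}

```text
t: 2.02
tool_pos: [0.4474, 0.1926, 0.1611]
tool_rot: [2.977, 1.003, -0.0]
contact_force: [0.5, 0.0, 1.0]
opening: 0.0851
grip_force: 0.0
```

```bash
python3 -c "
from h import *
go(.449,.1965,.0225,37.2)"
```

```text
slide [0.0036, -0.0022, 0.0846] spin 0.02 cur [0.4474 0.1926 0.1611] yaw 37.22 t 2.0167
```

>>> {"op": "arm_command", "data": {
  "increments": [
    {"slide": [0.0036,-0.0022,0.04],"spin": 0,"gripper": 1},
    {"slide": [0.0036,-0.0022,0.075],"spin": 0,"gripper": 1},
    {"slide": [0.0036,-0.0022,0.084],"spin": 0,"gripper": 1},
    {"slide": [0.0036,-0.0022,0.084],"spin": 0,"gripper": 1},
    {"slide": [0.0036,-0.0022,0.084],"spin": 0,"gripper": -0.3},
    {"slide": [0.0036,-0.0022,0.084],"spin": 0,"gripper": -0.3},
    {"slide": [0.0036,-0.0022,0.084],"spin": 0,"gripper": -0.3},
    {"slide": [0.0036,-0.0022,0.084],"spin": 0,"gripper": -0.3}
  ],
  "newtons": 30
}}

```text
t: 2.68
tool_pos: [0.4503, 0.1971, 0.0791]
tool_rot: [-2.977, -1.001, -0.006]
contact_force: [-0.7, -1.0, 25.5]
opening: 0.0383
grip_force: 26.4
```

>>> {"op": "arm_command", "data": {
  "increments": [
    {"slide": [0,0,0],"spin": 0,"gripper": -0.4},
    {"slide": [0,0,0],"spin": 0,"gripper": -0.4},
    {"slide": [0,0,0],"spin": 0,"gripper": -0.4},
    {"slide": [0,0,0],"spin": 0,"gripper": -0.4}
  ]
}}

```text
t: 3.02
tool_pos: [0.4504, 0.1972, 0.0793]
tool_rot: [2.977, 1.002, 0.005]
contact_force: [-2.2, 0.1, 7.2]
opening: 0.0385
grip_force: 29.7
```

>>> {"op": "arm_command", "data": {
  "increments": [
    {"slide": [0,0,-0.02],"spin": 0,"gripper": -0.4},
    {"slide": [0,0,-0.06],"spin": 0,"gripper": -0.4},
    {"slide": [0,0,-0.1],"spin": 0,"gripper": -0.4},
    {"slide": [0,0,-0.14],"spin": 0,"gripper": -0.4},
    {"slide": [0,0,-0.17],"spin": 0,"gripper": -0.4},
    {"slide": [0,0,-0.17],"spin": 0,"gripper": -0.4}
  ]
}}

```text
t: 3.52
tool_pos: [0.4522, 0.1977, 0.2563]
tool_rot: [2.976, 1.002, 0.025]
contact_force: [1.9, 1.0, -0.5]
opening: 0.0385
grip_force: 31.2
```

```bash
python3 -c "
from h import *
o=status.get_obs();print(o['contact_force'],o['opening'],o['grip_force'])
go(.56,-.259,.19,37.2)"
```

```text
[ 1.93136555  0.9769918  -0.50844227] 0.03847341432006267 31.17157408967614
slide [-0.1906, 0.4288, 0.0121] spin 0.02 cur [0.4522 0.1977 0.2563] yaw 37.22 t 3.5167
```

>>> {"op": "arm_command", "data": {
  "increments": [
    {"slide": [-0.19,0.428,0.01],"spin": 0,"gripper": -0.4},
    {"slide": [-0.19,0.428,0.01],"spin": 0,"gripper": -0.4},
    {"slide": [-0.19,0.428,0.01],"spin": 0,"gripper": -0.4},
    {"slide": [-0.19,0.428,0.01],"spin": 0,"gripper": -0.4},
    {"slide": [-0.19,0.428,0.01],"spin": 0,"gripper": -0.4},
    {"slide": [-0.19,0.428,0.01],"spin": 0,"gripper": -0.4},
    {"slide": [-0.19,0.428,0.01],"spin": 0,"gripper": -0.4},
    {"slide": [-0.19,0.428,0.01],"spin": 0,"gripper": -0.4}
  ]
}}

```text
t: 4.18
tool_pos: [0.525, -0.1297, 0.2393]
tool_rot: [-2.977, -1.002, 0.0]
contact_force: [1.6, 1.2, -1.7]
opening: 0.0386
grip_force: 31.2
```

>>> {"op": "arm_command", "data": {
  "increments": [
    {"slide": [-0.06,0.135,0],"spin": 0,"gripper": -0.4},
    {"slide": [-0.06,0.135,0],"spin": 0,"gripper": -0.4},
    {"slide": [-0.06,0.135,0],"spin": 0,"gripper": -0.4},
    {"slide": [-0.06,0.135,0],"spin": 0,"gripper": -0.4},
    {"slide": [-0.06,0.135,0],"spin": 0,"gripper": -0.4},
    {"slide": [-0.06,0.135,0],"spin": 0,"gripper": -0.4}
  ]
}}

```text
t: 4.68
tool_pos: [0.5588, -0.2724, 0.2388]
tool_rot: [-2.977, -0.998, 0.001]
contact_force: [0.2, 0.5, -1.6]
opening: 0.039
grip_force: 31.2
```

```bash
python3 -c "
from h import *
go(.56,-.259,.15,37.2)
s=cap('scene','pics/d_scene');t=cap('top','pics/d_top')
a=cv2.resize(t['frame'][155:235,350:450,::-1],None,fx=4,fy=4,interpolation=cv2.INTER_CUBIC)
b=cv2.resize(s['frame'][100:180,150:250,::-1],None,fx=4,fy=4,interpolation=cv2.INTER_CUBIC)
cv2.imwrite('pics/d.png',np.hstack([a,b]))"
```

```text
slide [0.0091, -0.0099, 0.0348] spin -0.12 cur [ 0.5588 -0.2724  0.2388] yaw 37.08 t 4.6833
```

View pics/d.png

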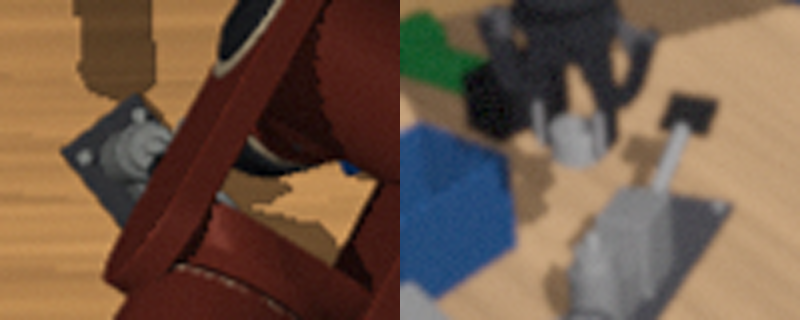

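Top view: the arm hides the hand. Scene view: the held ring is at about (194,137), with the pin below at about (198,160). I'll hover low over the pin and compare in the scene view.

```bash
python3 -c "
from h import *
go(.5629,-.2601,.138,37.2)"
```

```text
slide [0.0096, -0.0058, 0.047] spin 0.02 cur [ 0.5588 -0.2706  0.239 ] yaw 37.22 t 4.7833
```

>>> {"op": "arm_command", "data": {
  "increments": [
    {"slide": [0.0096,-0.0058,0.02],"spin": 0,"gripper": -0.4},
    {"slide": [0.0096,-0.0058,0.04],"spin": 0,"gripper": -0.4},
    {"slide": [0.0096,-0.0058,0.047],"spin": 0,"gripper": -0.4},
    {"slide": [0.0096,-0.0058,0.047],"spin": 0,"gripper": -0.4},
    {"slide": [0.0096,-0.0058,0.047],"spin": 0,"gripper": -0.4},
    {"slide": [0.0096,-0.0058,0.047],"spin": 0,"gripper": -0.4}
  ]
}}

```text
t: 5.28
tool_pos: [0.5638, -0.261, 0.1941]
tool_rot: [2.976, 1.002, 0.002]
contact_force: [0.1, 0.9, -1.1]
opening: 0.0386
grip_force: 31.2
```

```bash
python3 -c "
from h import *
go(.5629,-.2601,.138,37.2)
s=cap('scene','pics/e_scene');o=status.get_obs();p=o['tool_pos'];print(p)
for z in (-.0793,-.0793+.025): print('ring pred',proj(s,p+[0,0,z]))
P0=ld('pics/d_scene')
k=10;u,v=170,120
im=cv2.resize(s['frame'][v:v+60,u:u+60,::-1],None,fx=k*2//3*1.5,fy=k,interpolation=cv2.INTER_CUBIC)
im=cv2.resize(s['frame'][v:v+55,u:u+40,::-1],None,fx=10,fy=10,interpolation=cv2.INTER_CUBIC)
im2=cv2.resize(P0['frame'][v:v+55,u:u+40,::-1],None,fx=10,fy=10,interpolation=cv2.INTER_CUBIC)
cv2.imwrite('pics/e.png',np.hstack([im,im2]))"
```

```text
slide [-0.0002, -0.0012, 0.0021] spin 0.03 cur [ 0.5638 -0.261   0.1941] yaw 37.23 t 5.2833
[ 0.56394813 -0.26124084  0.19443832]
ring pred [195.39561228 153.32245371]
ring pred [194.83447202 146.15582054]
```

View pics/e.png

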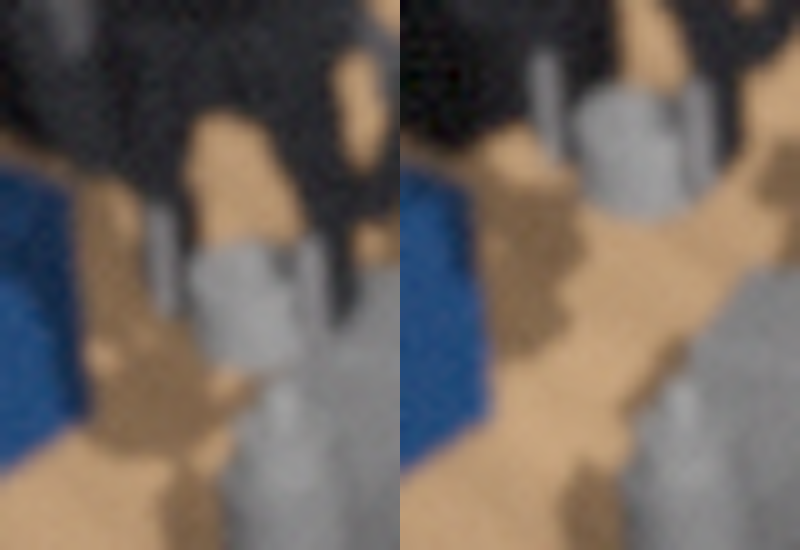

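```bash
python3 - <<'E'
from h import *
F=np.mean([ld('pics/'+n+'_scene')['frame'].astype(float) for n in 'ad'],0).astype(np.uint8)
s=ld('pics/a_scene');t=ld('pics/a_top')
def sat(F): return cv2.cvtColor(F,cv2.COLOR_RGB2HSV)[...,1].astype(float)
S=sat(F)
print('scene sat rows'); 
for v in range(155,175): print(v,S[v,186:206].astype(int))
G=cv2.cvtColor(F,cv2.COLOR_RGB2GRAY)
print('scene gray');
for v in range(155,175): print(v,G[v,186:206])
for o in([.560,-.2591],[.561,-.2613]):
  for z in(0.04,.07,.085,.101): print(o,z,proj(s,[*o,z]).round(2),proj(t,[*o,z]).round(2))
E=ld('pics/e_scene')['frame'];S=sat(E);print('ring rows')
for v in range(142,158): print(v,S[v,184:206].astype(int))
print('top gray')
G=cv2.cvtColor(t['frame'],cv2.COLOR_RGB2GRAY)
print('     ',np.arange(372,402))
for v in range(180,206): print(v,G[v,372:402])
E
```

```text
scene sat rows
155 [ 92  95  91  94  92  93  96  96  99 102 103  94  58  14   4   4   4   4
   4   6]
156 [92 94 93 95 95 94 93 94 99 98 95 82 47 12  4  2  2  4  2  2]
157 [ 93  93  95  94  97  93  96  98 100  98  73  53  29  10   4   4   2   2
   4   6]
158 [93 95 94 95 94 93 98 99 99 89 43 20 10  2  2  2  0  2  6  4]
159 [ 97  96  94  94  95  95 100  98  93  62  23   5   2   3   2   0   2   4
   0   6]
160 [ 96  96  96  96  96  99 101  89  68  39   8   2   2   2   2   4   2   2
   0   4]
161 [95 96 93 98 97 98 93 64 36 15  6  2  2  0  2  2  4  2  0  8]
162 [94 95 95 97 97 96 87 50 17  6  0  3  0  3  0  4  2  2  0  4]
163 [93 93 94 96 95 96 87 52 17  0  2  4  3  2  2  0  2  2  2  0]
164 [92 95 96 96 94 94 87 55 14  2  4  2  2  4  4  0  4  2  4  4]
165 [95 96 98 96 95 92 79 46  8  2  2  0  2  0  2  2  4  2  2  4]
166 [ 94 102 101  98  97  87  59  27   2   4   2   0   2   0   2   4   2   2
   2   2]
167 [ 96 102 104 104  98  75  31   4   2   2   0   2   2   2   0   2   0   4
   2   4]
168 [103 105 104 104  97  73  22   2   4   2   2   2   2   3   2   2   4   2
   4   6]
169 [104 106 1
[... 6642 characters left out ...]
52 52 49
 36 23 22 20 26 47]
200 [40 43 43 47 45 44 47 45 40 38 34 40 51 46 48 48 51 48 50 49 51 50 50 51
 49 37 22 21 22 24]
201 [44 42 47 44 43 45 44 43 41 41 50 59 69 80 82 82 59 46 49 49 48 48 48 50
 47 45 35 24 22 20]
202 [83 48 44 42 43 45 46 44 44 45 60 62 69 83 97 99 87 81 83 81 83 84 82 84
 81 82 82 42 20 21]
203 [127  81  49  44  46  46  44  44  43  42  46  58  63  68  81  94  95  98
  96  98  96  96  96  96  93  95  97  72  35  32]
204 [134 123  70  40  42  43  46  41  46  42  41  54  61  64  67  89  96  93
  94  95  93  94  91  93  94  95  94  93  68  55]
205 [129 131  98  48  41  44  42  46  46  44  44  47  54  62  62  77  90  96
  95  92  94  93  92  97  95  96  95  87  72  69]
```

```bash
python3 -c "
from h import *
go(.5615,-.2564,.179-.054,37.2)"
```

```text
slide [0.001, -0.0054, 0.0154] spin 0.02 cur [ 0.5639 -0.2612  0.1944] yaw 37.22 t 5.3333
```

>>> {"op": "arm_command", "data": {
  "increments": [
    {"slide": [0.001,-0.0054,0],"spin": 0,"gripper": -0.4},
    {"slide": [0.001,-0.0054,0],"spin": 0,"gripper": -0.4},
    {"slide": [0.001,-0.0054,0.005],"spin": 0,"gripper": -0.4},
    {"slide": [0.001,-0.0054,0.01],"spin": 0,"gripper": -0.4},
    {"slide": [0.001,-0.0054,0.013],"spin": 0,"gripper": -0.4},
    {"slide": [0.001,-0.0054,0.013],"spin": 0,"gripper": -0.4},
    {"slide": [0.001,-0.0054,0.013],"spin": 0,"gripper": -0.4},
    {"slide": [0.001,-0.0054,0.013],"spin": 0,"gripper": -0.4}
  ]
}}

```text
t: 6.0
tool_pos: [0.5608, -0.2562, 0.1795]
tool_rot: [-2.977, -1.002, 0.0]
contact_force: [0.2, 0.5, -1.0]
opening: 0.0389
grip_force: 31.2
```

```bash
python3 -c "
from h import *
go(.5615,-.2564,.179-.054,37.2)
s=cap('scene','pics/f_scene')
S=cv2.cvtColor(s['frame'],cv2.COLOR_RGB2HSV)[...,1]
for v in range(144,170,2): print(v,S[v,184:206])
G=cv2.cvtColor(s['frame'],cv2.COLOR_RGB2GRAY)
for v in range(148,174,2): print(v,G[v,184:212])
"
```

```text
slide [0.0004, 0.0005, 0.0005] spin -0.01 cur [ 0.5608 -0.2562  0.1795] yaw 37.19 t 6.0
144 [97 72 22  5 13 10 52 92 99 96 93 96 97 92 99 99 96 94 28  0 23 45]
146 [101  92  33   8   5   4  26  80 101  97  96  92  91  94  94  95  98  95
  72  18  29  11]
148 [107  97  41   7   7   6  22  64  84  78  68  62  53  50  60  73  80  63
  26   8  12  28]
150 [108 100  55  12   2  16   7   3   6  11  12   7   5   0   6   9  13  10
   4   6   5  21]
152 [106 104  73  14   9   5  11   2   2   4   2   2   0   0   0   2   7   2
   2   8   5  11]
154 [100 101  90  55  24   9   3   3   4   4   2   5   3   3   2   2   0   2
   6   6   5  14]
156 [ 98 106 101  84  67  61  58  25   9   0   2   3   2   3   2   2   2   2
   8   2   9   9]
158 [106 102 101 104  99  99  93  55  20   2   2   2   2   3   3   2   2   2
   6   8   4   6]
160 [104 108 113 107 106 102  98  85  52  21   6   2   5   3   3   2   0   2
   4   6   4   4]
162 [105 108 106 109 100 106 104 101  86  54  16   0   0   0   2   0   4   4
   2   2   4   2]
164 [102 107 110 103 104 104  99 103  77  33  12   2   2   4   4   2   2   2
   4   4
[... 1046 characters left out ...]
105 104 106 106 107 104 106 105 108 115 124 132 135 134 132 131
 133 130 129 127 129 130 130 128 131 130]
164 [112 110 105 110 109 106 108 105 107 109 121 132 138 144 143 144 144 141
 137 124 123 126 128 130 128 129 131 130]
166 [108 109 109 109 107 109 109 108 111 110 117 131 143 150 150 151 147 144
 133 124 120 125 127 131 126 125 129 130]
168 [124 110 107 109 109 108 109 105 112 113 122 129 140 144 148 148 146 140
 131 127 122 120 124 123 119 121 126 124]
170 [151 136 114 107 103 105 107 103  97 105 114 122 131 135 137 139 136 135
 132 127 122 116 117 117 116 115 122 124]
172 [153 140 119 104 103 103 107 101  93  97 106 114 124 130 133 135 135 134
 134 127 119 112 112 111 115 115 118 124]
```

>>> {"op": "arm_command", "data": {
  "increments": [
    {"slide": [0.0004,0,0.003],"spin": 0,"gripper": -0.4},
    {"slide": [0.0004,0,0.006],"spin": 0,"gripper": -0.4},
    {"slide": [0.0004,0,0.008],"spin": 0,"gripper": -0.4},
    {"slide": [0.0004,0,0.008],"spin": 0,"gripper": -0.4},
    {"slide": [0.0004,0,0.008],"spin": 0,"gripper": -0.4}
  ]
}}

```text
t: 6.47
tool_pos: [0.561, -0.2558, 0.1713]
tool_rot: [-2.977, -1.002, 0.001]
contact_force: [0.4, -0.0, -1.5]
opening: 0.0386
grip_force: 31.2
```

>>> {"op": "arm_command", "data": {
  "increments": [
    {"slide": [0,0,0.003],"spin": 0,"gripper": -0.4},
    {"slide": [0,0,0.0055],"spin": 0,"gripper": -0.4},
    {"slide": [0,0,0.0065],"spin": 0,"gripper": -0.4},
    {"slide": [0,0,0.0065],"spin": 0,"gripper": -0.4},
    {"slide": [0,0,0.0065],"spin": 0,"gripper": -0.4}
  ]
}}

```text
t: 6.88
tool_pos: [0.5611, -0.2559, 0.165]
tool_rot: [-2.977, -1.002, 0.0]
contact_force: [0.6, -0.2, -0.7]
opening: 0.0385
grip_force: 31.3
```

>>> {"op": "arm_command", "data": {
  "increments": [
    {"slide": [0,0,0],"spin": 0,"gripper": 0.4},
    {"slide": [0,0,0],"spin": 0,"gripper": 0.4},
    {"slide": [0,0,0],"spin": 0,"gripper": 0.4},
    {"slide": [0,0,0],"spin": 0,"gripper": 0.4},
    {"slide": [0,0,-0.04],"spin": 0,"gripper": 0.4},
    {"slide": [0,0,-0.08],"spin": 0,"gripper": 0.4},
    {"slide": [-0.03,0,-0.1],"spin": 0,"gripper": 0.4},
    {"slide": [-0.06,0,-0.1],"spin": 0,"gripper": 0.4}
  ]
}}

```text
t: 7.55
tool_pos: [0.5158, -0.2935, 0.2732]
tool_rot: [2.966, 1.003, 0.011]
contact_force: [-0.5, -0.8, 1.3]
opening: 0.0592
grip_force: 0.0
```

```bash
python3 -c "
from h import *
s=cap('scene','pics/g_scene');t=cap('top','pics/g_top')
a=cv2.resize(t['frame'][165:225,355:435,::-1],None,fx=5,fy=5,interpolation=cv2.INTER_CUBIC)
b=cv2.resize(s['frame'][130:190,160:240,::-1],None,fx=5,fy=5,interpolation=cv2.INTER_CUBIC)
cv2.imwrite('pics/g.png',np.hstack([a,b]))
go(.4963,-.3075,.2,37.2)"
```

```text
slide [-0.0204, 0.0009, 0.0137] spin -0.18 cur [ 0.5121 -0.2944  0.2677] yaw 37.02 t 7.65
```

View pics/g.png

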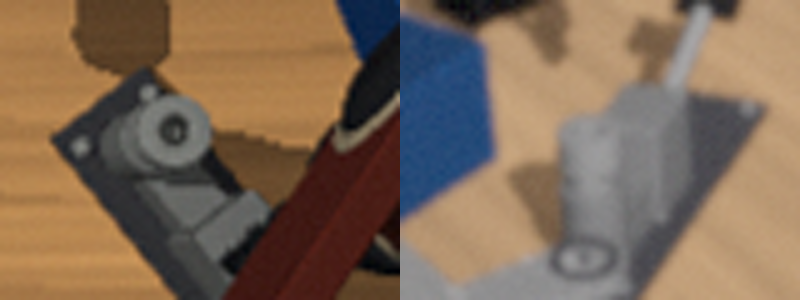

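The ring is seated on the pin: top view centre near (389.6,190.2), and the scene view shows it stacked on the ram. Next I'll grip the block.

```bash
python3 -c "
from h import *
go(.4974,-.3043,.066,37.2)
t=ld('pics/g_top');print(plane(t,389.6,190.2,.108))
a=ld('pics/a_top');hsv=cv2.cvtColor(a['frame'],cv2.COLOR_RGB2GRAY)
k=8;u,v=315,140;g=cv2.resize(hsv[v:v+25,u:u+25],None,fx=k,fy=k,interpolation=cv2.INTER_CUBIC)
c=cv2.HoughCircles(cv2.GaussianBlur(g,(9,9),2),cv2.HOUGH_GRADIENT,1,30,param1=60,param2=15,minRadius=35,maxRadius=70);print((c[0,:2]+.5)/k-.5+[u,v,0])
for l in hsv[144:162,316:340]: print(l)
"
```

```text
slide [-0.0176, -0.0016, 0.1477] spin -0.18 cur [ 0.5121 -0.2944  0.2677] yaw 37.02 t 7.65
[ 0.56219311 -0.25828611  0.108     ]
[[326.125  153.125    7.9375]]
[114  97  99 108 108 110 112 112 126 123 112 112 121 120 112 110 112 114
  97  68  58  62  59  59]
[110 101 100 107 110 112 114 116 106 100  84  81  85 102 111 120 117 112
  99  68  54  55  58  59]
[109 105 117 111 108 111  98  79  57  54  48  51  47  56  76 105 113 113
 112  72  56  58  57  56]
[114 109 125 114 109 105  66  40  35  41  37  38  35  31  44  61  73 115
 128  80  57  60  60  60]
[116 111 122 114 110  77  45  44  48  95 102  92 100  85  51  37  42  77
 122 111  73  58  58  59]
[121 115 112 126  94  50  65  59  55 104 123 122 141 127 108  54  36  47
 116 129  85  63  67  67]
[123 124 115 121  69  42  65  61  95 108 111 121 133 128 118  88  51  44
  80 126  88  64  68  68]
[127 127 120 109  62  43  54  55 120 125 102  91 115 141 126 129  72  38
  53 114  84  66  65  65]
[125 125 111 115  67  41  96 109 126 112  72  51  75 126 120 127  70  37
  51 114 115  75  61  65]
[121 124 106 111  62  43 106 118 115 108  57  36  46 103 114 115  68  38
  48 112 127 113 107 109]
[122 124 102 108  62  40  70  78 101 111  97  91  90 106 112 107  65  42
  50 112 125 123 121 125]
[122 123 105 112  79  44  60  53 102 113 113 114 106 111 114  89  49  44
  61 110 122 121 121 119]
[123 122 108 103 100  59  52  49  72 106 115 113 109 112  94  61  42  52
  94 118 120 120 118 118]
[123 122 120 100 109  83  46  41  45  68  89  92  91  79  59  43  48  74
 114 119 121 118 117 120]
[126 126 126 110  95 101  81  56  45  44  52  54  54  43  45  50  50 101
 122 122 121 121 121 119]
[126 128 129 127 100  80  90  94  78  42  41  44  39  47  53  62  81 119
 127 126 125 125 125 124]
[132 131 132 135 126 103  82  78  83  79  92  95  80  68  70 105 124 131
 132 130 131 130 133 131]
[132 131 133 133 134 131 119  98  98  75  74  89  85 108 119 132 134 135
 133 133 134 132 131 134]
```

>>> {"op": "arm_command", "data": {
  "increments": [
    {"slide": [-0.0176,-0.0016,0],"spin": 0,"gripper": 1},
    {"slide": [-0.0176,-0.0016,0.03],"spin": 0,"gripper": 1},
    {"slide": [-0.0176,-0.0016,0.07],"spin": 0,"gripper": 1},
    {"slide": [-0.0176,-0.0016,0.105],"spin": 0,"gripper": 1},
    {"slide": [-0.0176,-0.0016,0.12],"spin": 0,"gripper": 1},
    {"slide": [-0.0176,-0.0016,0.12],"spin": 0,"gripper": 1},
    {"slide": [-0.0176,-0.0016,0.12],"spin": 0,"gripper": 1}
  ]
}}

```text
t: 8.23
tool_pos: [0.498, -0.3008, 0.1439]
tool_rot: [-2.975, -1.001, 0.002]
contact_force: [0.1, 0.4, 0.6]
opening: 0.0857
grip_force: 0.0
```

```bash
python3 -c "
from h import *
go(.4974,-.3043,.066,37.2)"
```

```text
slide [-0.0026, 0.0024, 0.0239] spin 0.01 cur [ 0.498  -0.3008  0.1439] yaw 37.21 t 8.2333
```

>>> {"op": "arm_command", "data": {
  "increments": [
    {"slide": [-0.0026,0.0024,0.015],"spin": 0,"gripper": 1},
    {"slide": [-0.0026,0.0024,0.024],"spin": 0,"gripper": 1},
    {"slide": [-0.0026,0.0024,0.024],"spin": 0,"gripper": 1},
    {"slide": [-0.0026,0.0024,0.024],"spin": 0,"gripper": -0.3},
    {"slide": [-0.0026,0.0024,0.024],"spin": 0,"gripper": -0.3},
    {"slide": [-0.0026,0.0024,0.024],"spin": 0,"gripper": -0.3},
    {"slide": [-0.0026,0.0024,0.024],"spin": 0,"gripper": -0.3},
    {"slide": [-0.0026,0.0024,0.024],"spin": 0,"gripper": -0.3}
  ],
  "newtons": 50
}}

```text
t: 8.9
tool_pos: [0.4979, -0.3047, 0.1225]
tool_rot: [-2.977, -1.002, 0.0]
contact_force: [-3.5, 4.0, 5.9]
opening: 0.0434
grip_force: 53.3
```

>>> {"op": "arm_command", "data": {
  "increments": [
    {"slide": [0,0,0],"spin": 0,"gripper": -0.3},
    {"slide": [0,0,0],"spin": 0,"gripper": -0.3},
    {"slide": [0,0,0],"spin": 0,"gripper": -0.3}
  ],
  "newtons": 80
}}

```text
t: 9.15
tool_pos: [0.4978, -0.3048, 0.1226]
tool_rot: [-2.977, -1.002, 0.0]
contact_force: [-4.1, 3.6, 6.2]
opening: 0.0428
grip_force: 81.4
```

>>> {"op": "arm_command", "data": {
  "increments": [
    {"slide": [0,0,-0.003],"spin": 0,"gripper": -0.3},
    {"slide": [0,0,-0.006],"spin": 0,"gripper": -0.3},
    {"slide": [0,0,-0.007],"spin": 0,"gripper": -0.3},
    {"slide": [0,0,-0.007],"spin": 0,"gripper": -0.3}
  ]
}}

```text
t: 9.48
tool_pos: [0.4969, -0.3044, 0.1267]
tool_rot: [-2.975, -1.001, 0.002]
contact_force: [-0.9, -0.3, -10.9]
opening: 0.0427
grip_force: 82.5
```

```bash
python3 -c "
from h import *
o=status.get_obs();print(o['contact_force'],o['wrist_torque'])
go(.48,-.0865,.0755,0)"
```

```text
[ -0.93943205  -0.30291676 -10.86927822] [-0.05029971  0.13631387  0.00944255]
slide [0.1183, -0.1838, -0.0024] spin 37.2 cur [ 0.4969 -0.3044  0.1267] yaw 37.2 t 9.4833
```

>>> {"op": "arm_command", "data": {
  "increments": [
    {"slide": [0.005,-0.008,-0.002],"spin": 3,"gripper": -0.3},
    {"slide": [0.017,-0.026,-0.002],"spin": 8,"gripper": -0.3},
    {"slide": [0.032,-0.05,-0.002],"spin": 13,"gripper": -0.3},
    {"slide": [0.049,-0.076,-0.002],"spin": 18,"gripper": -0.3},
    {"slide": [0.066,-0.102,-0.002],"spin": 23,"gripper": -0.3},
    {"slide": [0.083,-0.129,-0.002],"spin": 28,"gripper": -0.3},
    {"slide": [0.1,-0.155,-0.002],"spin": 33,"gripper": -0.3},
    {"slide": [0.11,-0.172,-0.002],"spin": 36,"gripper": -0.3}
  ]
}}

```text
t: 10.15
tool_pos: [0.4798, -0.0985, 0.1287]
tool_rot: [-3.139, -0.028, 0.005]
contact_force: [0.2, 0.1, -10.8]
opening: 0.043
grip_force: 83.8
```

>>> {"op": "arm_command", "data": {
  "increments": [
    {"slide": [0,0,0],"spin": 1.2,"gripper": -0.3},
    {"slide": [0,0,0],"spin": 1.2,"gripper": -0.3},
    {"slide": [0,0,0],"spin": 1.2,"gripper": -0.3},
    {"slide": [0,0,0],"spin": 1.2,"gripper": -0.3}
  ]
}}

```text
t: 10.48
tool_pos: [0.4814, -0.1022, 0.1301]
tool_rot: [3.141, -0.001, -0.0]
contact_force: [-0.1, -0.4, -10.3]
opening: 0.0426
grip_force: 84.4
```

```bash
python3 -c "
from h import *
go(.48,-.0865,.0745,0)
s=cap('scene','pics/h_scene');t=cap('top','pics/h_top')
p=status.get_obs()['tool_pos']
print(proj(t,[p[0]+.08,p[1],.116]),proj(s,[p[0]+.08,p[1],.116]))
a=cv2.resize(t['frame'][130:230,260:360,::-1],None,fx=4,fy=4,interpolation=cv2.INTER_CUBIC)
b=cv2.resize(s['frame'][120:220,150:250,::-1],None,fx=4,fy=4,interpolation=cv2.INTER_CUBIC)
cv2.imwrite('pics/h.png',np.hstack([a,b]))"
```

```text
slide [-0.0014, -0.0157, 0.0016] spin -0.02 cur [ 0.4814 -0.1022  0.1301] yaw -0.02 t 10.4833
[331.77469594 191.07488844] [224.53312858 177.13557057]
```

View pics/h.png

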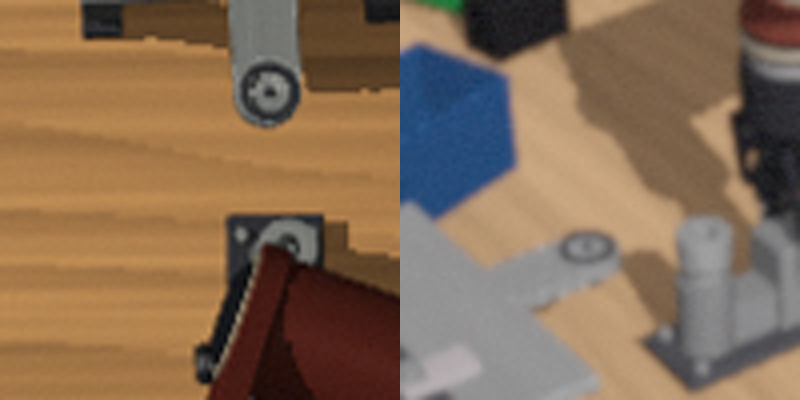

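Top view: mark at (327.1,152.6), ring centre at about (331.7,191.4). Scene view: mark at (196.6,181.4), ring top at (225.9,176.6).

```bash
python3 -c "
from h import *
s=ld('pics/h_scene');t=ld('pics/h_top')
print('mark tri',tri(t,(327.05,152.6),s,(196.6,181.4)),'top',plane(t,327.05,152.6,.151),'scene',plane(s,196.6,181.4,.151))
print('ring tri',tri(t,(331.7,191.4),s,(225.9,176.6)),'top',plane(t,331.7,191.4,.116),'scene',plane(s,225.9,176.6,.116))
# measure ring & mark in scene more finely
S=cv2.cvtColor(s['frame'],cv2.COLOR_RGB2HSV)[...,1]
for v in range(172,186,2): print(v,S[v,214:238])
G=cv2.cvtColor(s['frame'],cv2.COLOR_RGB2GRAY)
for v in range(176,188): print(v,G[v,188:206])
go(.48,-.0865,.0745,0)
"
```

```text
mark tri (array([ 0.65851613, -0.08810564,  0.14818269]), np.float64(0.0014759333205177992)) top [ 0.65884417 -0.08845045  0.151     ] scene [ 0.65972675 -0.08358541  0.151     ]
ring tri (array([ 0.55929633, -0.10106996,  0.11791511]), np.float64(0.001963302637350206)) top [ 0.56060203 -0.10212293  0.116     ] scene [ 0.55687357 -0.10240574  0.116     ]
172 [ 97  99  97  97  94  98  97 100 100  98  92  99 100  95 100 100 103 107
 107 105 103 100  98  93]
174 [ 90  95  96  94  96  92  87  69  46  33  21  20  22  22  28  38  55  79
  94 101 101 107 103  97]
176 [ 94  91  94  93  84  62  32  14   5   3   0   3   3   2   2   5   5  22
  42  81 100 104 101  85]
178 [ 96  91  93  88  73  36   9   2   2   2   2   2   3   0   0   4   2   5
  23  57  86 100  94  65]
180 [93 94 90 95 80 42  6  4  0  2  0  3  3  2  2  5  3  3 17 64 98 99 93 65]
182 [ 95  97  94  95  90  57   8   4   2   2   2   0   0   3   3   0   3   5
  21  64  93 110  98  66]
184 [104  99  98  98  90  66  21   2   6   5   0   2   2   2   5   3   3   5
  23  64 101 111  94  67]
176 [157 160 161 160 160 159 160 161 160 162 16
[... 282 characters left out ...]
108 119 127 132 129 116 121 130 129 122 107 102 123 148 164]
181 [143 130 107 103 128 141 141 129 114 121 135 140 128 110  97 113 141 161]
182 [138 123 102  99 126 142 145 134 121 123 132 133 123 108  93 113 137 148]
183 [141 130 105  97 110 130 134 132 129 125 125 120 109 100 105 118 132 134]
184 [142 136 122 102 103 109 114 120 117 112 113 109 106 111 120 130 128 118]
185 [144 139 135 127 119 114 112 113 113 111 117 124 129 135 140 138 129 115]
186 [142 143 144 139 135 132 130 133 134 135 138 143 146 149 146 143 130 117]
187 [144 145 145 143 142 140 145 147 148 149 151 152 153 152 152 145 139 127]
slide [-0.0015, -0.0158, 0.0016] spin -0.06 cur [ 0.4815 -0.1023  0.1301] yaw -0.06 t 10.5833
```

>>> {"op": "arm_command", "data": {
  "increments": [
    {"slide": [0.005,-0.005,0.002],"spin": 0,"gripper": -0.3},
    {"slide": [0.018,-0.0133,0.002],"spin": 0,"gripper": -0.3},
    {"slide": [0.034,-0.0133,0.002],"spin": 0,"gripper": -0.3},
    {"slide": [0.051,-0.0133,0.002],"spin": 0,"gripper": -0.3},
    {"slide": [0.068,-0.0133,0.002],"spin": 0,"gripper": -0.3},
    {"slide": [0.084,-0.0133,0.002],"spin": 0,"gripper": -0.3},
    {"slide": [0.094,-0.0133,0.002],"spin": 0,"gripper": -0.3},
    {"slide": [0.099,-0.0133,0.002],"spin": 0,"gripper": -0.3}
  ]
}}

```text
t: 11.25
tool_pos: [0.5819, -0.0884, 0.1282]
tool_rot: [-3.142, 0.0, -0.001]
contact_force: [-0.7, -0.1, -10.4]
opening: 0.0428
grip_force: 84.5
```

>>> {"op": "arm_command", "data": {
  "increments": [
    {"slide": [0,0,0],"spin": 0,"gripper": -0.3},
    {"slide": [0,0,0],"spin": 0,"gripper": -0.3},
    {"slide": [0,0,0],"spin": 0,"gripper": -0.3}
  ]
}}

```text
t: 11.5
tool_pos: [0.5794, -0.0881, 0.1276]
tool_rot: [-3.141, 0.0, 0.003]
contact_force: [-0.2, 0.3, -11.6]
opening: 0.0427
grip_force: 84.5
```

```bash
python3 -c "
from h import *
go(.4815+.099,-.1023+.0133,.0745,0)"
```

```text
slide [0.0011, 0.0009, -0.0009] spin -0.01 cur [ 0.5794 -0.0881  0.1276] yaw -0.01 t 11.5
```

>>> {"op": "arm_command", "data": {
  "increments": [
    {"slide": [0.001,0.0007,0.002],"spin": 0,"gripper": -0.3},
    {"slide": [0.001,0.0007,0.004],"spin": 0,"gripper": -0.3},
    {"slide": [0.001,0.0007,0.0055],"spin": 0,"gripper": -0.3},
    {"slide": [0.001,0.0007,0.0055],"spin": 0,"gripper": -0.3},
    {"slide": [0.001,0.0007,0.0055],"spin": 0,"gripper": -0.3}
  ]
}}

```text
t: 11.92
tool_pos: [0.5813, -0.089, 0.1228]
tool_rot: [3.141, -0.0, 0.0]
contact_force: [-1.4, -0.7, -8.7]
opening: 0.0428
grip_force: 84.6
```

```bash
python3 -c "
from h import *
go(.4815+.099,-.1023+.0133,.0745,0);print(status.get_obs()['contact_force'])
s=cap('scene','pics/i_scene');t=cap('top','pics/i_top')
a=cv2.resize(t['frame'][130:230,260:360,::-1],None,fx=4,fy=4,interpolation=cv2.INTER_CUBIC)
b=cv2.resize(s['frame'][140:220,150:250,::-1],None,fx=5,fy=5,interpolation=cv2.INTER_CUBIC)[:,:400]
cv2.imwrite('pics/i.png',np.hstack([a,b]))"
```

```text
slide [-0.0008, -0.0, -0.0057] spin -0.01 cur [ 0.5813 -0.089   0.1228] yaw -0.01 t 11.9167
[-1.36005362 -0.71209265 -8.71924096]
```

View pics/i.png

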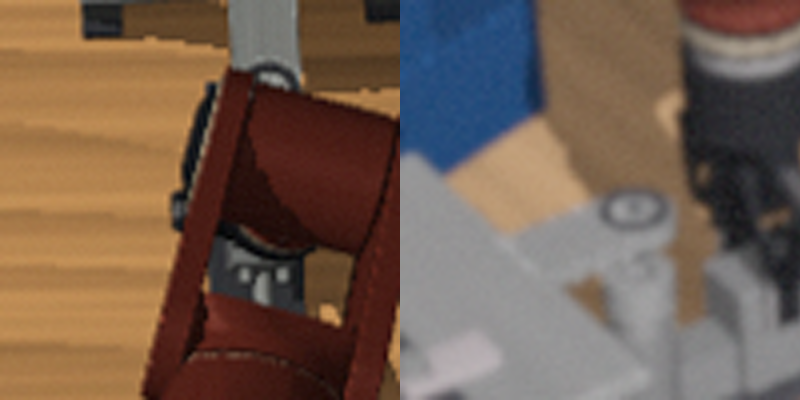

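The scene view shows the ring centred under the lug mark (640 against 638.5 expected). Setting it down and letting go.

>>> {"op": "arm_command", "data": {
  "increments": [
    {"slide": [0,0,0.0012],"spin": 0,"gripper": -0.3},
    {"slide": [0,0,0.0012],"spin": 0,"gripper": -0.3},
    {"slide": [0,0,0.0012],"spin": 0,"gripper": 0.2},
    {"slide": [0,0,0.0012],"spin": 0,"gripper": 0.7},
    {"slide": [0,0,0.0012],"spin": 0,"gripper": 0.7},
    {"slide": [0,0,0.0012],"spin": 0,"gripper": 0.7},
    {"slide": [0,0,0.0012],"spin": 0,"gripper": 0.7},
    {"slide": [0,0,0.0012],"spin": 0,"gripper": 0.7}
  ]
}}

```text
t: 12.68
tool_pos: [0.5819, -0.089, 0.1221]
tool_rot: [3.141, -0.0, 0.002]
contact_force: [0.1, 1.3, -0.3]
opening: 0.0729
grip_force: 0.0
```

>>> {"op": "arm_command", "data": {
  "increments": [
    {"slide": [0,0,-0.015],"spin": 0,"gripper": 0.7},
    {"slide": [0,0,-0.05],"spin": 0,"gripper": 0.7},
    {"slide": [0,0,-0.09],"spin": 0,"gripper": 0.7},
    {"slide": [-0.03,0,-0.12],"spin": 0,"gripper": -1},
    {"slide": [-0.07,0,-0.12],"spin": 0,"gripper": -1},
    {"slide": [-0.11,0,-0.12],"spin": 0,"gripper": -1},
    {"slide": [-0.131,0,-0.12],"spin": 0,"gripper": -1},
    {"slide": [-0.131,0,-0.12],"spin": 0,"gripper": -1}
  ]
}}

```text
t: 13.35
tool_pos: [0.4474, -0.0886, 0.241]
tool_rot: [3.142, -0.001, -0.001]
contact_force: [0.2, 0.6, -0.4]
opening: 0.0116
grip_force: 0.0
```

```bash
python3 -c "
from h import *
go(.449,-.089,.19,0);o=status.get_obs();print(o['opening'],o['contact_force'])
s=cap('scene','pics/j_scene');t=cap('top','pics/j_top')
print('pad pred',proj(s,[.4505,-.089,.099]),proj(t,[.4505,-.089,.099]))
a=cv2.resize(t['frame'][140:260,270:390,::-1],None,fx=4,fy=4,interpolation=cv2.INTER_CUBIC)[:,:400]
b=cv2.resize(s['frame'][110:230,180:280,::-1],None,fx=4,fy=4,interpolation=cv2.INTER_CUBIC)
cv2.imwrite('pics/j.png',np.hstack([a,b]))"
```

```text
slide [0.0016, 0.0004, -0.003] spin -0.05 cur [ 0.4474 -0.0886  0.241 ] yaw -0.05 t 13.35
0.011618976157760332 [ 0.15897758  0.57634801 -0.39597711]
pad pred [259.24557604 171.84330841] [327.03460887 232.71628784]
```

View pics/j.png

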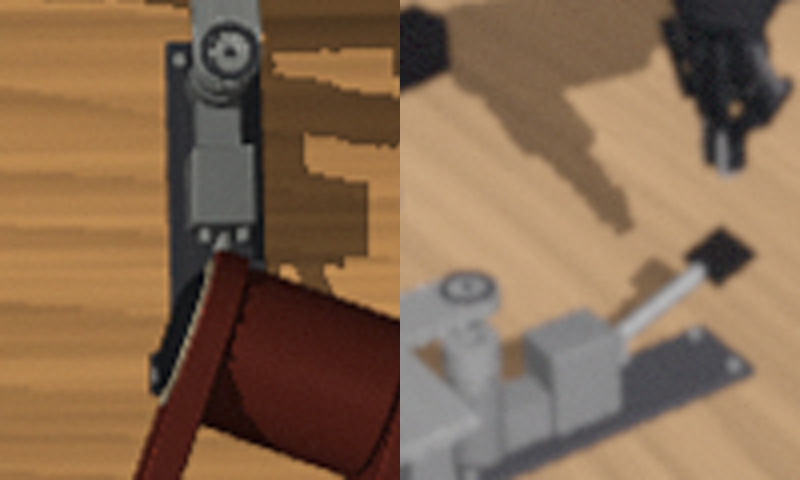

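Jack standing free, its ring under the mark, with the pad at scene (260,173) directly below the closed fingertips. Pressing now.

>>> {"op": "arm_command", "data": {
  "increments": [
    {"slide": [0.001,0,0.03],"spin": 0,"gripper": -1},
    {"slide": [0.001,0,0.055],"spin": 0,"gripper": -1},
    {"slide": [0.001,0,0.066],"spin": 0,"gripper": -1},
    {"slide": [0.001,0,0.073],"spin": 0,"gripper": -1},
    {"slide": [0.001,0,0.08],"spin": 0,"gripper": -1},
    {"slide": [0.001,0,0.087],"spin": 0,"gripper": -1},
    {"slide": [0.001,0,0.094],"spin": 0,"gripper": -1},
    {"slide": [0.001,0,0.094],"spin": 0,"gripper": -1}
  ],
  "newtons": 30
}}

```text
t: 14.12
tool_pos: [0.4526, -0.0894, 0.1482]
tool_rot: [3.141, 0.0, 0.003]
contact_force: [-0.8, 0.0, 4.9]
opening: -0.0001
grip_force: 2.4
```

>>> {"op": "arm_command", "data": {
  "increments": [
    {"slide": [-0.001,0,0.007],"spin": 0,"gripper": -1},
    {"slide": [-0.002,0,0.013],"spin": 0,"gripper": -1},
    {"slide": [-0.004,0,0.019],"spin": 0,"gripper": -1},
    {"slide": [-0.005,0,0.024],"spin": 0,"gripper": -1},
    {"slide": [-0.005,0,0.026],"spin": 0,"gripper": -1},
    {"slide": [-0.005,0,0.027],"spin": 0,"gripper": -1},
    {"slide": [-0.005,0,0.027],"spin": 0,"gripper": -1}
  ]
}}

```text
t: 14.7
tool_pos: [0.4501, -0.0898, 0.1251]
tool_rot: [3.14, -0.0, 0.013]
contact_force: [-1.6, 2.0, 15.7]
opening: -0.0001
grip_force: 8.1
```

>>> {"op": "arm_command", "data": {
  "increments": [
    {"slide": [-0.002,0,0.002],"spin": 0,"gripper": -1},
    {"slide": [-0.003,0,0.003],"spin": 0,"gripper": -1},
    {"slide": [-0.003,0,0.004],"spin": 0,"gripper": -1},
    {"slide": [-0.003,0,0.004],"spin": 0,"gripper": -1},
    {"slide": [-0.003,0,0.004],"spin": 0,"gripper": -1}
  ]
}}

```text
t: 15.12
tool_pos: [0.449, -0.09, 0.1225]
tool_rot: [3.139, -0.001, 0.022]
contact_force: [2.5, 3.0, 15.0]
opening: 0.0002
grip_force: 7.6
```

```bash
python3 -c "
from h import *
s=cap('scene','pics/k_scene');t=cap('top','pics/k_top')
o=status.get_obs();print(o['tool_pos'],o['contact_force'])
G=[cv2.cvtColor(ld('pics/'+n+'_scene')['frame'],cv2.COLOR_RGB2GRAY).astype(np.float32) for n in 'jk']
T=G[0][174:192,184:212]
r=cv2.matchTemplate(G[1][155:200,175:222],T,cv2.TM_CCOEFF_NORMED);_,m,_,l=cv2.minMaxLoc(r);print('mark shift px',l[0]+175-184,l[1]+155-174,m)
print(proj(s,[.66,-.089,.151]),proj(s,[.66,-.089,.168]))"
```

```text
[ 0.44898165 -0.08998614  0.12258035] [ 3.4601782   2.67433676 15.52866341]
mark shift px -1 -5 0.9299811124801636
[195.48323052 180.48281744] [195.05214143 175.17721321]
```

>>> {"op": "arm_command", "data": {
  "increments": [
    {"slide": [-0.002,0,0.001],"spin": 0,"gripper": -1},
    {"slide": [-0.002,0,0.002],"spin": 0,"gripper": -1},
    {"slide": [-0.002,0,0.003],"spin": 0,"gripper": -1},
    {"slide": [-0.002,0,0.003],"spin": 0,"gripper": -1}
  ]
}}

```text
t: 15.55
tool_pos: [0.4481, -0.0902, 0.121]
tool_rot: [3.139, -0.001, 0.025]
contact_force: [1.3, 3.6, 19.9]
opening: 0.0002
grip_force: 10.3
```

>>> {"op": "arm_command", "data": {
  "increments": [
    {"slide": [-0.001,0,0.001],"spin": 0,"gripper": -1},
    {"slide": [-0.001,0,0.002],"spin": 0,"gripper": -1},
    {"slide": [-0.001,0,0.003],"spin": 0,"gripper": -1},
    {"slide": [-0.001,0,0.003],"spin": 0,"gripper": -1}
  ]
}}

```text
t: 15.88
tool_pos: [0.4482, -0.0903, 0.1205]
tool_rot: [3.139, -0.001, 0.027]
contact_force: [-2.4, 6.9, 34.8]
opening: -0.0
grip_force: 17.4
```

On the stop: 34.8 N with almost no travel. Letting it rise.

>>> {"op": "arm_command", "data": {
  "increments": [
    {"slide": [0,0,-0.008],"spin": 0,"gripper": -1},
    {"slide": [0,0,-0.016],"spin": 0,"gripper": -1},
    {"slide": [0.001,0,-0.024],"spin": 0,"gripper": -1},
    {"slide": [0.002,0,-0.032],"spin": 0,"gripper": -1},
    {"slide": [0.002,0,-0.04],"spin": 0,"gripper": -1},
    {"slide": [0.002,0,-0.048],"spin": 0,"gripper": -1},
    {"slide": [0.002,0,-0.056],"spin": 0,"gripper": -1},
    {"slide": [0.002,0,-0.064],"spin": 0,"gripper": -1}
  ]
}}

```text
t: 16.55
tool_pos: [0.4428, -0.089, 0.1755]
tool_rot: [3.141, -0.0, 0.002]
contact_force: [3.1, -0.4, 2.0]
opening: 0.0002
grip_force: 1.6
```

>>> {"op": "arm_command", "data": {
  "increments": [
    {"slide": [0,0,-0.01],"spin": 0,"gripper": -1},
    {"slide": [0,0,-0.02],"spin": 0,"gripper": -1},
    {"slide": [0,0,-0.02],"spin": 0,"gripper": -1},
    {"slide": [0,0,-0.02],"spin": 0,"gripper": -1},
    {"slide": [0,0,-0.02],"spin": 0,"gripper": -1},
    {"slide": [0,0,-0.02],"spin": 0,"gripper": -1},
    {"slide": [0,0,-0.02],"spin": 0,"gripper": -1}
  ]
}}

```text
t: 17.13
tool_pos: [0.4418, -0.0887, 0.1935]
tool_rot: [-3.141, 0.0, 0.003]
contact_force: [0.1, -0.2, -0.6]
opening: -0.0005
grip_force: 0.0
```

```bash
python3 -c "
from h import *
s=cap('scene','pics/l_scene');t=cap('top','pics/l_top')
go(.447,-.089,.19,0);print(status.get_obs()['contact_force'])
G=[cv2.cvtColor(ld('pics/'+n+'_scene')['frame'],cv2.COLOR_RGB2GRAY).astype(np.float32) for n in 'jl']
for nm,(a,b,c,d) in {'mark':(174,192,184,212),'ram/ring':(192,215,188,232),'pad':(162,184,248,272)}.items():
  T=G[0][a:b,c:d]; r=cv2.matchTemplate(G[1][a-10:b+10,c-10:d+10],T,cv2.TM_CCOEFF_NORMED);_,m,_,l=cv2.minMaxLoc(r);print(nm,l[0]-10,l[1]-10,round(m,3))"
```

```text
slide [0.0049, 0.0001, -0.0501] spin -0.01 cur [ 0.4421 -0.0888  0.1939] yaw -0.01 t 17.2333
[-0.63867506 -0.52495469  0.05740734]
mark 0 0 0.992
ram/ring 0 0 0.993
pad 0 0 0.932
```

The plate, ram and pad are all back at their rest pixels (zero shift). Second press.

>>> {"op": "arm_command", "data": {
  "increments": [
    {"slide": [0.007,0,0.01],"spin": 0,"gripper": -1},
    {"slide": [0.007,0,0.018],"spin": 0,"gripper": -1},
    {"slide": [0.007,0,0.025],"spin": 0,"gripper": -1},
    {"slide": [0.007,0,0.032],"spin": 0,"gripper": -1},
    {"slide": [0.006,0,0.039],"spin": 0,"gripper": -1},
    {"slide": [0.005,0,0.046],"spin": 0,"gripper": -1},
    {"slide": [0.004,0,0.053],"spin": 0,"gripper": -1},
    {"slide": [0.003,0,0.06],"spin": 0,"gripper": -1}
  ]
}}

```text
t: 17.9
tool_pos: [0.4452, -0.0891, 0.1354]
tool_rot: [3.142, 0.0, -0.003]
contact_force: [-5.3, 1.7, 12.1]
opening: -0.0001
grip_force: 6.5
```

>>> {"op": "arm_command", "data": {
  "increments": [
    {"slide": [0,0,0.006],"spin": 0,"gripper": -1},
    {"slide": [0,0,0.011],"spin": 0,"gripper": -1},
    {"slide": [0,0,0.014],"spin": 0,"gripper": -1},
    {"slide": [0,0,0.014],"spin": 0,"gripper": -1},
    {"slide": [0,0,0.014],"spin": 0,"gripper": -1}
  ]
}}

```text
t: 18.32
tool_pos: [0.4452, -0.0891, 0.1216]
tool_rot: [-3.142, -0.0, 0.004]
contact_force: [-7.9, 0.9, 13.9]
opening: 0.0003
grip_force: 7.3
```

>>> {"op": "arm_command", "data": {
  "increments": [
    {"slide": [0.001,0,0.001],"spin": 0,"gripper": -1},
    {"slide": [0.001,0,0.002],"spin": 0,"gripper": -1},
    {"slide": [0.001,0,0.003],"spin": 0,"gripper": -1},
    {"slide": [0.001,0,0.003],"spin": 0,"gripper": -1},
    {"slide": [0.001,0,0.003],"spin": 0,"gripper": -1}
  ]
}}

```text
t: 18.73
tool_pos: [0.4457, -0.0892, 0.1203]
tool_rot: [-3.141, -0.001, 0.009]
contact_force: [-16.3, 2.6, 27.9]
opening: 0.0
grip_force: 14.6
```

>>> {"op": "arm_command", "data": {
  "increments": [
    {"slide": [-0.001,0,0.0003],"spin": 0,"gripper": -1},
    {"slide": [-0.002,0,0.0005],"spin": 0,"gripper": -1},
    {"slide": [-0.002,0,0.0005],"spin": 0,"gripper": -1},
    {"slide": [-0.002,0,0.0005],"spin": 0,"gripper": -1}
  ]
}}

```text
t: 19.07
tool_pos: [0.4451, -0.0892, 0.1204]
tool_rot: [-3.142, -0.0, 0.001]
contact_force: [-10.9, 4.0, 25.0]
opening: 0.0002
grip_force: 12.7
```

```bash
python3 -c "
from h import *
s=cap('scene','pics/m_scene');t=cap('top','pics/m_top')
o=status.get_obs();print(o['tool_pos'],o['contact_force'])
G=[cv2.cvtColor(ld('pics/'+n+'_scene')['frame'],cv2.COLOR_RGB2GRAY).astype(np.float32) for n in 'jkm']
for k in(1,2):
  for nm,(a,b,c,d) in {'mark':(174,192,184,212),'block':(186,205,210,236)}.items():
    T=G[0][a:b,c:d]; r=cv2.matchTemplate(G[k][a-10:b+10,c-10:d+10],T,cv2.TM_CCOEFF_NORMED);_,m,_,l=cv2.minMaxLoc(r);print(k,nm,l[0]-10,l[1]-10,round(m,3))
b=cv2.resize(s['frame'][110:230,165:285,::-1],None,fx=5,fy=5,interpolation=cv2.INTER_CUBIC)
cv2.imwrite('pics/m.png',b)"
```

```text
[ 0.44515111 -0.08918468  0.12035765] [-10.131507     3.64305586  24.68991287]
1 mark -1 -5 0.93
1 block 0 0 0.911
2 mark -1 -5 0.948
2 block 0 0 0.91
```

View pics/m.png

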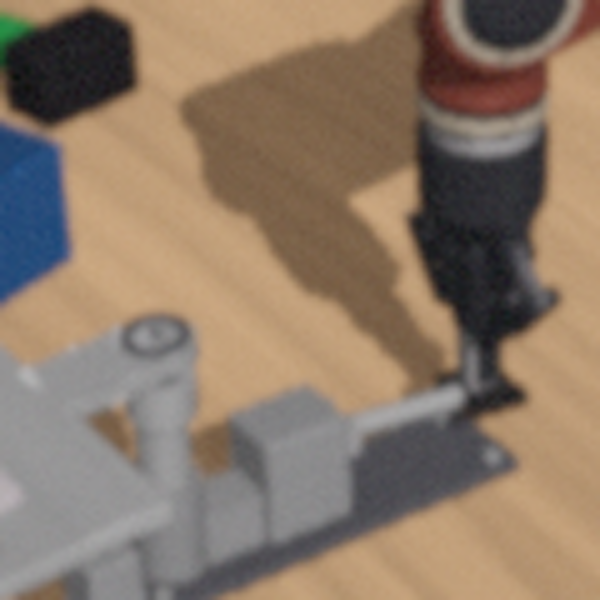

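The handle is fully down and the plate is lifted on the ring by the same amount as the first time (mark 5 px higher); the jack hasn't moved. I'll add a little push margin and hand in.

>>> {"op": "arm_command", "data": {
  "increments": [
    {"slide": [-0.001,0,0.0008],"spin": 0,"gripper": -1},
    {"slide": [-0.001,0,0.0008],"spin": 0,"gripper": -1},
    {"slide": [-0.001,0,0.0008],"spin": 0,"gripper": -1},
    {"slide": [-0.001,0,0.0008],"spin": 0,"gripper": -1},
    {"slide": [-0.001,0,0.0008],"spin": 0,"gripper": -1},
    {"slide": [-0.001,0,0.0008],"spin": 0,"gripper": -1}
  ]
}}

```text
t: 19.67
tool_pos: [0.445, -0.0892, 0.1203]
tool_rot: [-3.142, -0.0, -0.003]
contact_force: [-8.9, 5.2, 25.8]
opening: -0.0
grip_force: 13.5
```

```bash
python3 -c "
from h import *
o=status.get_obs();print(o['t'],o['tool_pos'],o['contact_force'])
if 18<o['contact_force'][2]<38: print(order.finish_job())"
```

```text
19.6667 [ 0.44495325 -0.0892117   0.12028555] [-8.9368599   5.19102541 25.78991726]
the job is handed in; nothing more can be done
None
```

I handed the job in at 19.7 s: the tall spacer is on the pin, the jack is under the lift point, the handle was pumped once and released, and it is now held fully down a second time with the plate raised on the jack.

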